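# Stow the loaded tray under the corrugated shelf and shut the keeper bar

### The arm

A 6-joint arm with a two-finger parallel gripper is mounted at the origin on the work surface. World frame = base frame: x ahead of the robot, y to its left, z up, the work surface at z = 0. Lengths are in m, angles in degrees, forces in N, time in s.
With the tool pointing down it reaches from about 0.375 to 0.825 m from the base axis. Payload 5.5 kg.
Tool frame: the origin (TCP) lies on the front face of the gripper's body, between the roots of the fingers; the fingertips stand 73 mm ahead of it and the grasp point (between the pads) lies 54 mm ahead of it; z points along the fingers, y is the line along which they close (so a half turn about z gives the same grasp; the last joint's range is limited). The gripper opens to 85 mm and grips with 20 to 120 N. Pads are 22 mm wide; open, the fingers measure 114 mm over their backs; the gripper's body (76 mm by 85 mm) begins 54 mm behind the grasp point. The pads swing forward as they close: fully open they stand 13 mm farther back than shut.
Start: joints at [-74.886, 17.962, -2.699, 69.339, 0, 90], TCP at [0.156, -0.579, 0.304] pointing down, gripper open.
Joint ranges: [-152.73, 152.73], [-39.44, 99.34], [-58.76, 71.6], [-118.89, 123.64], [-81.53, 83.1], [-180, 180]. Speed limits (degrees/s): [136.94, 136.94, 172.46, 180, 180, 180].

### API

Orientations are given as [roll, pitch, yaw] about the fixed x, y, z axes, in that order (R = Rz(yaw) Ry(pitch) Rx(roll)).
In Python, from plant import robot gives the robot as it stands. The module is installed in compiled form; this text tells all that it offers.
- The arm moves only by the shell command python3 -m pendant 'ROWS' [FORCE]. ROWS is JSON, a list of rows, each a list of 3 entries, a list of its own where there are three numbers: the opening, from 0 (shut) to 1 (fully open), then the shift along the tool's x, y, z in cm, then the turn, a rotation vector about the tool's x, y, z in rad. In form: [[claw, [tx, ty, tz], [ax, ay, az]], ...]. A call has 1 to 20 rows; each row shifts and turns the commanded pose from where the row before left it, along the tool's axes as they then stand; what a row does not reach is not made up. A row lasts 1/12 s, in which the tool goes at most 41.7 mm and 7.16 degrees, less where a joint would pass 70% of its speed; a pose out of reach is approached as far as the arm can. A call is refused whole if a number of a shift passes 4.17 or a number of a turn 0.125, either way. A call with a gripper value outside its range is refused whole. The fingers move at their own pace and stop on an object; FORCE is the grip in N (left out, the last holds). Time passes only in rows, so rows that do not move let the fingers close. It gives the time, the measured TCP pose, the force, the opening and the grip force at its end, in the units of the state.
- robot.read_state(): the state, without advancing time (a new reading comes with each control period).
- robot.snapshot(name): name is "scene" or "top" or "wrist"; returns a dict with "color" (400x640x3 uint8, red, green, blue), "range_z" (400x640 float32, m along the optical axis (not along the pixel's ray), 0 where there is no reading), "vertical_fov" (degrees; the focal length in pixels is half the picture's height over the tangent of half this angle, whatever the lens; pixels are square), "cx", "cy" (the principal point, pixels), "camera_from_world" (4x4, takes a point from world to camera coordinates). Camera axes: x right, y down, z forward; pixel columns grow to the right and rows downward; lengths in m; the calibration is good to about 2 mm. A picture is of the moment at which its call begins.
- robot.finish_job(): hands the job in; it is judged then, once.
Trained networks look in the newest picture that a camera, given by its name, has taken for a name from the list of things; names that differ only in an ending like _2 or _b are one class to them, and where a whole thing is asked for, a point or a joint stands for the part that bears it (a point fixed in the world has none). Each returns a list of dicts, best first, with "p" (0 to 1); they miss things now and then, are a little off and sometimes report something else, mostly with a low value. They report only what shows in the picture. A call takes as long as a camera call. They do not tell look-alikes from the thing itself.
- robot.search_frame(camera, label): "box" ([left, top, right, bottom] in pixels, round what is visible of it).
- robot.cut_out(camera, label): "region" (400x640 bool, what is visible of it) and "box" ([left, top, right, bottom] in pixels, round what is visible of it).
- robot.spot_point(camera, label): "position" ([column, row] in pixels: a listed point, or the origin of a listed thing).
The state is a dict: "t": time; "joint_pos": joint angles; "qvel": joint speeds; "joint_torque": joint torques, N m; "tcp_pos": TCP position; "tcp_rot": TCP orientation; "ft_force": force on the tool from outside, world axes, zero at the start; "ft_torque": the same for the moment, N m; "grip_width": finger opening in m; "grip_force": force on a finger pad.
Only numpy, scipy, OpenCV 4.12 (cv2) and the standard library are available. Lean on these libraries where they do the work, as an engineer would, in place of code of your own. Each camera call takes 0.05 s, during which the arm holds its last target. There are 200 camera calls.

### The job

Slide the steel tray, with the green bowl standing on it, fully home into the slot under the corrugated plastic shelf. Then swing the wooden keeper bar across in front of the tray's handle until it clicks into its end position. Keep the bowl upright on the tray and leave the dish, the jar and the tongs where they are.

Things in the scene. Friction and masses are not known exactly. Their poses are not given: they have to be found in the camera images.
- holder: Fixed shelf of corrugated plastic panel over a tray slot. Origin: middle of the slot's mouth, on the table. +x points into the slot (about world -y), +z up, +y to the keeper bar's side (about away from the robot). Floor: the table. Side walls 126 mm apart from x = 0 inwards, flared lead-ins to x = -25; lips 20 mm above the table reach 9 mm inwards from each wall. A fixed tea bin stands on top.
- back_stop (a point): Middle of the wooden back stop's front face at the slot's inner end: holder x = +152, y = 0, 20 mm above the table. The tray is fully home when its nose rests against it (tray origin at holder x = +77, y = 0 mm).
- batten (a point): Lower front edge, at mid width, of the wooden batten on the shelf's front: holder x = -37, y = 0, 85 mm above the table. Shelf and batten are 180 mm wide, 85 to 125 mm above the table, and overhang the mouth: a gripper pointing straight down strikes them before the tray is home. Tilt the tool some 40 degrees so that its fingers point down and into the slot.
- tray: Loose steel tray lying on the table, which it slides on; 0.4 kg, 150 mm long (x), 120 wide (y), 14 high, floor and walls 4 mm. Origin: centre of its underside; +x points to its nose, which enters the slot first. The handle is on its -x side. It starts at holder x -260 to -200 mm, up to 40 mm aside, turned up to 0.27 rad from the holder's direction.
- tray_handle (a point): Outer end of the tray's dark wooden handle, mid height: tray x = -135, y = 0, 20 mm above the underside. The handle is a straight bar along tray x, from x = -75 to -135, 20 mm wide (y), 4 to 36 mm above the underside. With the tray home, only its last 21 mm stick out from under the batten.
- bowl: Loose green ceramic bowl standing on the tray's floor, rim diameter 80 mm, 50 mm high, about 0.2 kg. Origin: centre of its underside.
- keeper (a joint): Angle q (rad) of the wooden keeper bar about its upright pivot. 0: bar points along holder +y; pi/2: along -x; 3.14: along -y, at its end stop across the handle's front. Starts at 0.8 to 1.15. Stays where left (friction 0.04 N m). From about 2.6 to 3.05 it rides over a sprung ball (up to 0.2 N m, a few newtons on the bar), then it is held at the end.
- keeper_pivot (a point): The keeper bar's fixed upright pivot, at holder x = -78, y = +105 mm, 23 mm above the table (mid height of the bar). Its steel cap, 26 mm in diameter, ends 40 mm above the table.
- keeper_tip (a point): Free end of the keeper bar, 125 mm from the pivot, at mid height. The bar is 16 mm wide and stands 12 to 34 mm above the table; it can be pushed on its side with closed fingertips. Shut, its inner face is at holder x = -70 mm, 12 mm in front of the handle's end of a tray that is home.
- dish: Bystander: loose glass dish, diameter 100 mm, 28 mm high, on the table. Origin: centre of its underside.
- jar: Bystander: loose glass jar with a grey silicone lid, diameter 82 mm, 106 mm high. Origin: centre of its underside.
- tongs: Bystander: steel tongs lying on the table, 185 mm long, up to 45 mm wide, 20 mm high. Origin: mid length, on the table.
Things that resemble listed ones, but are neither listed nor needed, are in the scene too. Several things look just like the bowl: the one meant starts farthest to the robot's right.

How it is judged:
By the outcome, as a careful person would: the job done as asked, in the order asked, and still so for the second after the job is handed in, with the robot touching nothing.
It also fails if it takes over 58 s, if anything falls off the work surface, if the arm or the gripper's body presses on something with over 40 N, if the wrist force passes 120 N, or if a joint passes its speed limit or range.

## Working session

There is one attempt and no reset: what is moved stays moved. The work goes in short steps, Python scripts to look and compute and a shell command to move; the robot and the scene stay as the last step left them, time stands still between calls to the robot, and variables do not carry over. Pictures are saved under pics/ and viewed, at most 10 in all, crops included, and the job is handed in when it is done.

```bash
mkdir -p pics
cat > h.py <<'E'
import numpy as np, cv2
from plant import robot
from scipy.spatial.transform import Rotation as R
def snap(n):
    s=robot.snapshot(n); s['f']=200/np.tan(np.radians(s['vertical_fov']/2)); return s
def ray(s,px):
    T=np.linalg.inv(s['camera_from_world']); d=T[:3,:3]@np.array([(px[0]-s['cx'])/s['f'],(px[1]-s['cy'])/s['f'],1]); return T[:3,3],d
def atz(s,px,z):
    o,d=ray(s,px); return o+d*(z-o[2])/d[2]
def depth(s,px):
    o,d=ray(s,px); c,r=int(round(px[0])),int(round(px[1])); return o+d*s['range_z'][r,c]
def cloud(s,m):
    v,u=np.nonzero(m&(s['range_z']>0)); z=s['range_z'][v,u]
    P=np.c_[(u-s['cx'])/s['f']*z,(v-s['cy'])/s['f']*z,z]; T=np.linalg.inv(s['camera_from_world']); return P@T[:3,:3].T+T[:3,3]
def save(s,n): cv2.imwrite('pics/'+n,s['color'][:,:,::-1])
E
python3 - <<'E'
from h import *
np.set_printoptions(precision=3,suppress=True)
ims=[]
for n in ['scene','top']:
    s=snap(n); ims.append(s['color'])
    print(n, np.linalg.inv(s['camera_from_world'])[:3,3])
    for l,z in [('holder',0),('back_stop',.02),('batten',.085),('tray',0),('tray_handle',.02),('bowl',.004),('keeper_pivot',.023),('keeper_tip',.023),('dish',0),('jar',0),('tongs',0)]:
        print(l,[(round(d['p'],2),np.round(d['position']),atz(s,d['position'],z)[:2]) for d in robot.spot_point(n,l)[:4]])
    save(s,n+'0.png')
E
```

```text
scene [1.537 0.23  1.085]
holder [(0.94, array([246., 199.]), array([ 0.503, -0.153]))]
back_stop []
batten [(0.9, array([257., 183.]), array([ 0.506, -0.104]))]
tray [(0.61, array([316., 208.]), array([0.516, 0.101]))]
tray_handle [(0.92, array([358., 212.]), array([0.533, 0.246])), (0.36, array([440., 239.]), array([0.615, 0.51 ]))]
bowl [(0.85, array([393., 206.]), array([0.472, 0.365])), (0.65, array([312., 204.]), array([0.503, 0.086])), (0.62, array([361., 176.]), array([0.331, 0.244]))]
keeper_pivot [(0.76, array([263., 221.]), array([ 0.616, -0.063]))]
keeper_tip [(0.53, array([284., 242.]), array([0.694, 0.02 ]))]
dish [(0.97, array([369., 260.]), array([0.713, 0.293]))]
jar []
tongs [(0.51, array([441., 238.]), array([0.59, 0.52]))]
top [0.384 0.108 1.418]
holder []
back_stop []
batten [(0.77, array([381., 204.]), array([ 0.517, -0.108]))]
tray [(0.83, array([312., 210.]), array([0.511, 0.103]))]
tray_handle [(0.88, array([270., 205.]), array([0.525, 0.236]))]
bowl [(0.95, array([233., 215.]), array([0.495, 0.358])), (0.86, array([319., 209.]), array([0.511, 0.08 ])), (0.7, array([272., 261.]), array([0.347, 0.233]))]
keeper_pivot [(0.83, array([365., 175.]), array([ 0.62 , -0.068]))]
keeper_tip [(0.74, array([336., 151.]), array([0.698, 0.025]))]
dish [(0.78, array([255., 147.]), array([0.719, 0.289]))]
jar [(0.77, array([430., 136.]), array([ 0.751, -0.289]))]
tongs [(0.79, array([185., 184.]), array([0.597, 0.516]))]
```

Run:
```python
import cv2
a=cv2.imread('pics/scene0.png')[130:330,180:500]; b=cv2.imread('pics/top0.png')[100:300,160:480]
cv2.imwrite('pics/v1.png',cv2.resize(cv2.vconcat([a,b]),None,fx=1.5,fy=1.5,interpolation=cv2.INTER_CUBIC))
```

```text
(no output)
```

View pics/v1.png

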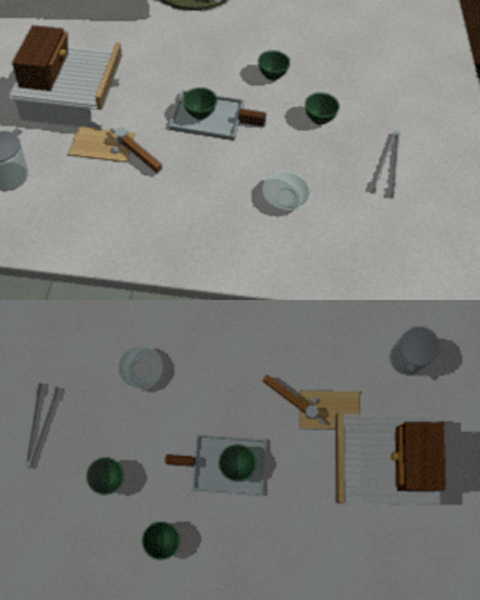

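The top crop shows the slot and shelf at full-frame px (400,205), the tray at (312,210) with its handle end at (270,205), and the keeper from pivot (365,175) to tip (336,151). There are three bowls: (319,209) on the tray, (233,215) and (272,261). The one on the tray fits, being farthest right (smallest y) and standing on the tray. I'll refine the holder and tray poses now.

Run:
```python
from h import *
np.set_printoptions(precision=4,suppress=True)
s=snap('top')
P=cloud(s,np.ones((400,640),bool))
m=(P[:,2]>.105)&(P[:,2]<.135)&(P[:,1]<-.08)&(P[:,1]>-.36)&(abs(P[:,0]-.51)<.11)
q=P[m]; r=cv2.minAreaRect((q[:,:2]*1000).astype(np.float32)); print('shelf',r,np.median(q[:,2]))
# straight front edge: max y per x bin
xs=np.arange(.44,.59,.01); ed=[(x,np.percentile(q[abs(q[:,0]-x)<.005,1],99)) for x in xs if (abs(q[:,0]-x)<.005).sum()>5]
print('front edge slope,y@.51',np.polyfit(*(np.array(ed)-[.51,0]).T,1))
c=robot.cut_out('top','tray')[0]; M=c['region'].astype(np.uint8)
h=robot.cut_out('top','tray_handle'); print(c['p'],c['box'],h[0]['p'],h[0]['box'])
M[:, :int(278)]=0
def rect(M,z):
    k=max(cv2.findContours(M,0,1)[0],key=cv2.contourArea)[:,0]; W=np.array([atz(s,p,z)[:2]*1000 for p in k],np.float32); return cv2.minAreaRect(W)
print('tray',rect(M,.014))
for n in ['scene','top']:
    if n=='scene': s2=snap(n)
    else: s2=s
    for d in robot.cut_out(n,'bowl')[:3]:
        C=cloud(s2,d['region']); print(n,'bowl',d['box'],C.min(0),C.max(0))
C=cloud(s,h[0]['region']); print('handleregion',np.percentile(C,[2,50,98],axis=0))
st=robot.read_state(); print(st['tcp_rot'],st['tcp_pos'])
```

```text
shelf ((510.6385498046875, -211.21746826171875), (201.21241760253906, 178.6372528076172), 88.7966079711914) 0.1237808524136691
front edge slope,y@.51 [-0.0214 -0.1113]
0.82 [269.5, 190.9, 335.4, 230.1] 0.78 [268.9, 188.6, 334.4, 232.2]
tray ((510.74517822265625, 120.59195709228516), (185.15838623046875, 126.24000549316406), 84.97048950195312)
scene bowl [298.8, 186.1, 325.3, 207.4] [0.4698 0.0505 0.0004] [0.5498 0.1271 0.0587]
scene bowl [350.3, 161.7, 373.5, 186.5] [ 0.2547  0.2087 -0.008 ] [0.3933 0.2886 0.0566]
scene bowl [386.4, 191.0, 405.1, 213.8] [ 0.3858  0.3272 -0.0069] [0.5253 0.4023 0.0576]
top bowl [216.4, 200.9, 241.2, 228.6] [ 0.4481  0.3235 -0.0029] [0.5283 0.3966 0.0542]
top bowl [258.6, 247.6, 279.4, 271.3] [ 0.3124  0.2057 -0.0084] [0.3888 0.2894 0.0563]
top bowl [308.8, 196.1, 330.3, 221.1] [ 0.4703  0.0446 -0.0004] [0.5492 0.1254 0.0611]
handleregion [[ 0.4509  0.0314 -0.0014]
 [ 0.5103  0.1287  0.0054]
 [ 0.5693  0.2167  0.039 ]]
[-179.9987   -0.0007   15.1137] [ 0.1564 -0.5792  0.3039]
```

```bash
python3 -m pendant '[[1,[0,0,-3.2],[0,0,0]],[1,[0,0,-3.2],[0,0,0]],[1,[0,0,-3.2],[0,0,0]],[1,[3.19,-2.41,0],[0,0,0]],[1,[3.19,-2.41,0],[0,0,0]],[1,[3.19,-2.41,0],[0,0,0]],[1,[3.19,-2.41,0],[0,0,0]],[1,[3.19,-2.41,0],[0,0,0]],[1,[3.19,-2.41,0],[0,0,0]],[1,[3.19,-2.41,0],[0,0,0]],[1,[3.19,-2.41,0],[0,0,0]],[1,[3.19,-2.41,0],[0,0,0]],[1,[3.19,-2.41,0],[0,0,0]],[1,[3.19,-2.41,0],[0,0,0]],[1,[3.19,-2.41,0],[0,0,0]]]'
python3 -m pendant '[[1,[1.53,-3.41,0],[0,0,0.1]],[1,[0,0,0],[0,0,0]]]'
```

```text
t: 2.75
tcp_pos: [0.4514, -0.1984, 0.4002]
tcp_rot: [180.0, -0.0, 15.1]
ft_force: [0.7, -0.6, -0.3]
grip_width: 0.0856
grip_force: 0.0
t: 2.92
tcp_pos: [0.4578, -0.1581, 0.3998]
tcp_rot: [-179.8, -0.0, 9.5]
ft_force: [0.6, -0.6, -0.2]
grip_width: 0.0853
grip_force: 0.0
```

```bash
python3 -m pendant '[[1,[0,0,0],[0,0,-0.12]],[1,[0,0,0],[0,0,-0.12]],[1,[0,0,0],[0,0,-0.12]],[1,[0,0,0],[0,0,-0.12]],[1,[0,0,0],[0,0,-0.12]],[1,[0,0,0],[0,0,-0.12]],[1,[0,0,0],[0,0,-0.12]],[1,[0,0,0],[0,0,-0.12]],[1,[0,0,0],[0,0,-0.12]],[1,[0,0,0],[0,0,-0.12]],[1,[0,0,0],[0,0,-0.12]],[1,[4,0.28,0],[0,0,0]],[1,[4,0.28,0],[0,0,0]],[1,[4,0.28,0],[0,0,0]],[1,[4,0.28,0],[0,0,0]],[1,[4,0.28,0],[0,0,0]],[1,[4,0.28,0],[0,0,0]],[1,[4,0.28,0],[0,0,0]],[1,[4,0.28,0],[0,0,0]],[1,[4,0.28,0],[0,0,0]]]'
python3 -m pendant '[[1,[4,0.28,0],[0,0,0]],[1,[4,0.28,0],[0,-0.1163,0]],[1,[0,0,0],[0,-0.1163,0]],[1,[0,0,0],[0,-0.1163,0]],[1,[0,0,0],[0,-0.1163,0]],[1,[0,0,0],[0,-0.1163,0]],[1,[0,0,0],[0,-0.1163,0]],[0.8,[0,0,0],[0,0,0]],[0.8,[0,0,0],[0,0,0]]]'
python3 - <<'E'
from h import *
np.set_printoptions(precision=4,suppress=True)
s=snap('wrist'); save(s,'w1.png')
for l,z in [('tray_handle',.02),('tray',0)]:
    print(l,[(round(d['p'],2),np.round(d['position']),atz(s,d['position'],z)) for d in robot.spot_point('wrist',l)[:3]])
E
```

```text
t: 4.58
tcp_pos: [0.5128, 0.1949, 0.4002]
tcp_rot: [180.0, 0.0, 85.0]
ft_force: [0.8, -0.1, -0.3]
grip_width: 0.0856
grip_force: 0.0
t: 5.33
tcp_pos: [0.5257, 0.2735, 0.3971]
tcp_rot: [-179.7, 40.0, 85.3]
ft_force: [0.3, -0.3, 0.7]
grip_width: 0.0681
grip_force: 0.0
tray_handle [(0.28, array([318.,  81.]), array([0.5091, 0.0959, 0.02  ]))]
tray [(0.95, array([319.,  71.]), array([0.5099, 0.0983, 0.    ])), (0.3, array([385., 160.]), array([ 0.624, -0.111,  0.   ]))]
```

View pics/w1.png

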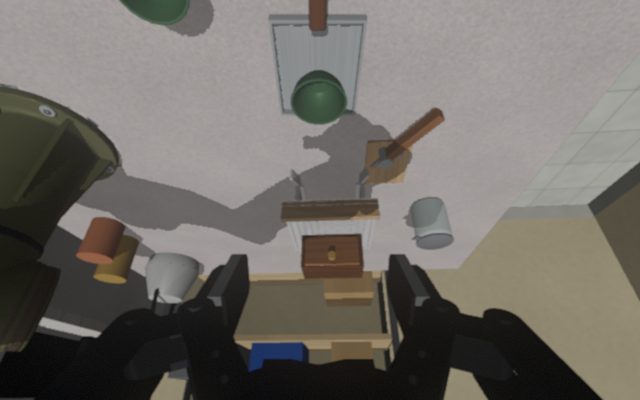

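The wrist view shows the tray with its rim corners at about (271,16), (366,16), (277,113) and (357,113). The handle runs up out of the frame at (318,15), the bowl stands at (319,97), the lead-ins are at (297,183) and (362,183), and the batten spans (282..379,205).

Run:
```python
from h import *
np.set_printoptions(precision=4,suppress=True)
s=snap('wrist')
for p in [(271,16),(366,16),(277,113),(357,113)]: print('rim',atz(s,p,.014)[:2])
for p in [(310,5),(327,5)]: print('handle',atz(s,p,.036)[:2])
# depth based fits
P=cloud(s,np.ones((400,640),bool))
m=(P[:,2]>.025)&(P[:,2]<.045)&(abs(P[:,0]-.52)<.05)&(P[:,1]>.17)&(P[:,1]<.3)
q=P[m]; print('handle cloud',len(q),np.percentile(q,[2,50,98],axis=0)); 
if len(q)>30: print(np.polyfit(q[:,1],q[:,0],1))
print(robot.cut_out('wrist','tray')[0]['box'])
m=(P[:,2]>.08)&(P[:,2]<.13)&(P[:,1]<-.08)&(P[:,1]>-.135)&(abs(P[:,0]-.51)<.12)
q=P[m]; print('batten',np.percentile(q,[1,50,99],axis=0))
```

```text
rim [0.4615 0.1848]
rim [0.5757 0.1746]
rim [0.4388 0.0356]
rim [0.5676 0.024 ]
handle [0.5111 0.2032]
handle [0.5298 0.2015]
handle cloud 496 [[0.506  0.1777 0.034 ]
 [0.5155 0.1938 0.036 ]
 [0.525  0.2079 0.0377]]
[0.0406 0.5077]
[267.2, 0.0, 364.0, 113.4]
batten [[ 0.4236 -0.122   0.0857]
 [ 0.5124 -0.1123  0.1089]
 [ 0.5991 -0.1091  0.1259]]
```

```bash
cat >> h.py <<'E'
def to(*pts):
    st=robot.read_state(); r=R.from_euler('xyz',st['tcp_rot'],degrees=True); p=np.array(st['tcp_pos'])
    print('at',np.round(p,4),np.round(st['tcp_rot'],2),'t',st['t'],'F',np.round(st['ft_force'],1))
    for q in pts:
        d=r.inv().apply(np.array(q)-p)*100; print('->',q,'tool cm',np.round(d,2),'n',np.ceil(np.linalg.norm(d)/4.1)); p=np.array(q)
    print('axes',np.round(r.as_matrix().T,3).tolist())
E
python3 -m pendant '[[0.7,[0,0,0],[0.011,0,0.013]],[0.7,[0,0,0],[0,0,0]]]'
python3 -c "
from h import *
to([.5272,.2636,.14],[.5272,.2636,.0694])"
```

```text
t: 5.75
tcp_pos: [0.5254, 0.2715, 0.4013]
tcp_rot: [179.9, 39.9, 83.8]
ft_force: [1.1, 0.6, -0.5]
grip_width: 0.0598
grip_force: 0.0
at [0.5254 0.2715 0.4013] [179.88  39.86  83.83] t 5.75 F [ 1.1  0.6 -0.5]
-> [0.5272, 0.2636, 0.14] tool cm [16.16  0.22 20.55] n 7.0
-> [0.5272, 0.2636, 0.0694] tool cm [ 4.52 -0.01  5.42] n 2.0
axes [[0.082, 0.763, -0.641], [0.994, -0.106, 0.002], [-0.067, -0.637, -0.768]]
```

```bash
python3 -m pendant '[[0.7,[2.31,0.03,2.94],[0,0,0]],[0.7,[2.31,0.03,2.94],[0,0,0]],[0.7,[2.31,0.03,2.94],[0,0,0]],[0.7,[2.31,0.03,2.94],[0,0,0]],[0.7,[2.31,0.03,2.94],[0,0,0]],[0.7,[2.31,0.03,2.94],[0,0,0]],[0.7,[2.31,0.03,2.94],[0,0,0]],[0.7,[0,0,0],[0,0,0]],[0.7,[0,0,0],[0,0,0]]]'
python3 - <<'E'
from h import *
to([.5272,.2636,.0694])
s=snap('wrist'); save(s,'w2.png')
E
```

```text
t: 6.5
tcp_pos: [0.5258, 0.2628, 0.1378]
tcp_rot: [-179.8, 40.1, 84.1]
ft_force: [0.9, -0.5, 1.8]
grip_width: 0.0601
grip_force: 0.0
at [0.5258 0.2628 0.1378] [-179.79   40.14   84.15] t 6.5 F [ 0.9 -0.5  1.8]
-> [0.5272, 0.2636, 0.0694] tool cm [4.48 0.15 5.17] n 2.0
axes [[0.078, 0.76, -0.645], [0.995, -0.104, -0.003], [-0.069, -0.641, -0.764]]
```

View pics/w2.png

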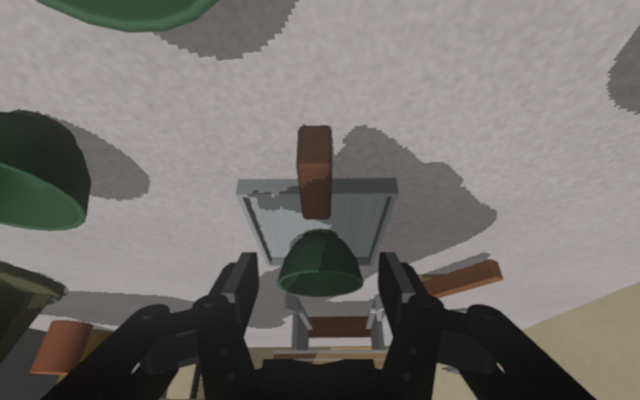

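The handle shows centred between the fingers. Its outer end is at (315,127..157) and its base at the rim is at (316,190).

```bash
python3 - <<'E'
from h import *
np.set_printoptions(precision=4,suppress=True)
s=snap('wrist')
for p in [(300,127),(331,127),(298,157),(332,157),(303,218),(329,218)]: print(atz(s,p,.036)[:2],atz(s,p,.004)[:2], depth(s,p))
E
python3 -m pendant '[[0.7,[2.24,0.1,2.6],[0,0,0]],[0.7,[2.0,0.05,2.3],[0,0,0]],[0.7,[0,0,0],[0,0,0]]]'
```

```text
[0.5179 0.2652] [0.5122 0.2343] [0.5128 0.2375 0.0073]
[0.5323 0.2637] [0.5309 0.2324] [0.5307 0.2289 0.0004]
[0.5137 0.2441] [0.5066 0.207 ] [0.5126 0.2384 0.031 ]
[0.5314 0.2423] [0.5297 0.2046] [0.5295 0.2    0.0001]
[0.5068 0.179 ] [0.4978 0.1224] [0.4977 0.1218 0.0037]
[0.525  0.1771] [0.5214 0.1199] [0.5214 0.1201 0.0041]
t: 6.85
tcp_pos: [0.5276, 0.2645, 0.0716]
tcp_rot: [-179.9, 40.0, 84.1]
ft_force: [-0.8, -0.6, -0.2]
grip_width: 0.0597
grip_force: 0.0
```

```bash
python3 -m pendant '[[0.4,[0,0,0],[0,0,0]],[0.3,[0,0,0],[0,0,0]],[0.2,[0,0,0],[0,0,0]],[0.15,[0,0,0],[0,0,0]],[0.1,[0,0,0],[0,0,0]],[0.1,[0,0,0],[0,0,0]],[0.1,[0,0,0],[0,0,0]]]' 50
python3 -c "
from h import *
to()
s=snap('scene')
for n in ['scene','top']:
  s=snap(n)
  for l,z in [('tray',0),('tray_handle',.02),('bowl',.004)]: print(n,l,[(round(d['p'],2),np.round(atz(s,d['position'],z)[:2],4)) for d in robot.spot_point(n,l)[:3]])"
```

```text
t: 7.43
tcp_pos: [0.529, 0.2656, 0.0764]
tcp_rot: [179.8, 39.9, 83.9]
ft_force: [-1.3, 3.3, 7.7]
grip_width: 0.019
grip_force: 51.6
at [0.529  0.2656 0.0764] [179.82  39.86  83.94] t 7.4333 F [-1.3  3.3  7.7]
axes [[0.081, 0.763, -0.641], [0.995, -0.104, 0.002], [-0.065, -0.638, -0.768]]
scene tray [(0.77, array([0.5201, 0.1062]))]
scene tray_handle [(0.96, array([0.5242, 0.2361]))]
scene bowl [(0.74, array([0.5007, 0.0889])), (0.57, array([0.3385, 0.2403])), (0.51, array([0.4805, 0.3736]))]
top tray [(0.83, array([0.5165, 0.1044]))]
top tray_handle [(0.66, array([0.5382, 0.2355]))]
top bowl [(0.72, array([0.5098, 0.0748])), (0.62, array([0.348 , 0.2349])), (0.58, array([0.4916, 0.3493]))]
```

```bash
python3 -m pendant '[[0.1,[0,0,0],[0,0,0]],[0.1,[0,0,0],[0,0,0]],[0.1,[0,0,0],[0,0,0]]]'; python3 -m pendant '[[0.1,[0,0,0],[0,0,0]],[0.1,[0,0,0],[0,0,0]]]'; python3 -c "
from h import *
s=snap('wrist'); save(s,'w3.png')"
```

```text
t: 8.13
tcp_pos: [0.529, 0.2656, 0.0763]
tcp_rot: [179.8, 39.9, 83.9]
ft_force: [-1.5, 2.0, 6.6]
grip_width: 0.0189
grip_force: 51.6
t: 8.3
tcp_pos: [0.529, 0.2656, 0.0764]
tcp_rot: [179.8, 39.9, 83.9]
ft_force: [-1.6, 2.5, 7.1]
grip_width: 0.0186
grip_force: 51.6
```

View pics/w3.png

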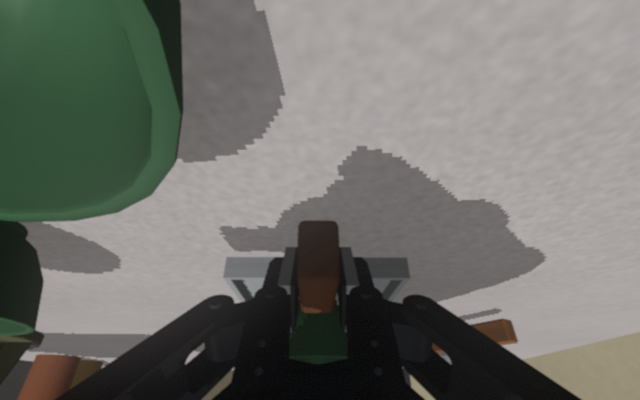

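The handle end (318,222) sits squarely between the pads. The slight upward force comes from the pads swinging forward as they close. Next I draw the tray forward, turning it into line with the slot.

```bash
python3 -m pendant '[[0.1,[-0.3,-0.01,0.23],[0,0,0]],[0.1,[-0.3,-0.01,0.23],[-0.0034,0,-0.0041]],[0.1,[-0.59,-0.017,0.465],[-0.0034,0,-0.0041]],[0.1,[-0.59,-0.017,0.465],[-0.0034,0,-0.0041]],[0.1,[-0.59,-0.017,0.465],[-0.0034,0,-0.0041]],[0.1,[-0.59,-0.017,0.465],[-0.0034,0,-0.0041]],[0.1,[-0.59,-0.017,0.465],[-0.0034,0,-0.0041]],[0.1,[-0.59,-0.017,0.465],[-0.0034,0,-0.0041]],[0.1,[-0.59,-0.017,0.465],[-0.0034,0,-0.0041]],[0.1,[-0.59,-0.017,0.465],[-0.0034,0,-0.0041]],[0.1,[-0.59,-0.017,0.465],[-0.0034,0,-0.0041]],[0.1,[-0.59,-0.017,0.465],[-0.0034,0,-0.0041]],[0.1,[-0.59,-0.017,0.465],[-0.0034,0,-0.0041]],[0.1,[-0.59,-0.017,0.465],[-0.0034,0,-0.0041]],[0.1,[-0.59,-0.017,0.465],[-0.0034,0,-0.0041]],[0.1,[-0.59,-0.017,0.465],[-0.0034,0,-0.0041]],[0.1,[-0.59,-0.017,0.465],[-0.0034,0,-0.0041]],[0.1,[-0.59,-0.017,0.465],[0,0,0]],[0.1,[-0.3,-0.01,0.23],[0,0,0]],[0.1,[-0.3,-0.01,0.23],[0,0,0]]]'
python3 -m pendant '[[0.1,[0,0,0],[0,0,0]],[0.1,[0,0,0],[0,0,0]]]'
python3 - <<'E'
from h import *
to([.5174,.1305,.076])
s=snap('wrist'); save(s,'w4.png')
np.set_printoptions(precision=4,suppress=True)
P=cloud(s,np.ones((400,640),bool))
for n in ['top','scene']:
    s=snap(n)
    for l,z in [('tray',0),('tray_handle',.02),('bowl',.004)]: print(n,l,[(round(d['p'],2),np.round(atz(s,d['position'],z)[:2],4)) for d in robot.spot_point(n,l)[:3]])
    save(s,n+'4.png')
    if n=='top':
        P=cloud(s,np.ones((400,640),bool)); m=(P[:,2]>.008)&(P[:,2]<.022)&(abs(P[:,0]-.515)<.09)&(P[:,1]>-.13)&(P[:,1]<.05); q=P[m]
        print(cv2.minAreaRect((q[:,:2]*1000).astype(np.float32)))
a=cv2.imread('pics/w4.png')[150:400,100:540]; b=cv2.imread('pics/top4.png')[140:270,250:470]
cv2.imwrite('pics/v4.png',cv2.vconcat([a,cv2.resize(b,(440,260),interpolation=cv2.INTER_CUBIC)]))
E
```

```text
t: 10.02
tcp_pos: [0.5169, 0.1292, 0.0777]
tcp_rot: [-179.9, 40.0, 88.9]
ft_force: [0.5, 1.1, -4.3]
grip_width: 0.0193
grip_force: 50.2
t: 10.18
tcp_pos: [0.5169, 0.1294, 0.0778]
tcp_rot: [-179.9, 40.0, 88.9]
ft_force: [-0.4, -1.2, -4.6]
grip_width: 0.0186
grip_force: 49.9
at [0.5169 0.1294 0.0778] [-179.93   40.02   88.94] t 10.1833 F [-0.4 -1.2 -4.6]
-> [0.5174, 0.1305, 0.076] tool cm [0.2  0.04 0.06] n 1.0
axes [[0.014, 0.766, -0.643], [1.0, -0.019, -0.001], [-0.013, -0.643, -0.766]]
top tray [(0.64, array([ 0.5121, -0.0413]))]
top tray_handle [(0.7, array([0.5236, 0.0987]))]
top bowl [(0.8, array([ 0.5185, -0.0569]))]
((531.2246704101562, -36.551734924316406), (161.0040740966797, 168.54971313476562), 81.8997802734375)
scene tray [(0.77, array([ 0.5373, -0.0227]))]
scene tray_handle [(0.74, array([0.516 , 0.1155]))]
scene bowl [(0.88, array([0.4813, 0.3719])), (0.77, array([ 0.5084, -0.0501])), (0.55, array([0.3414, 0.2435]))]
```

View pics/v4.png

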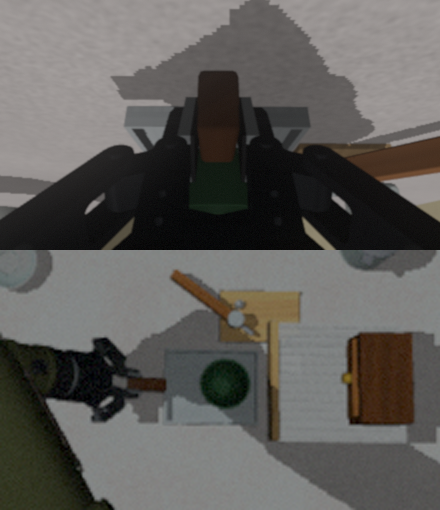

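The wrist view shows the handle held straight. In the top view the tray is now in line with the slot: nose edge at view x≈255, batten at 273, bowl standing on it at (225,383). The downward force says the arm carries part of the tray, so I lower it 2.5 mm and push in.

```bash
python3 -m pendant '[[0.1,[0.08,0,0.1],[0,0,0]],[0.1,[0.08,0,0.1],[0,0,0]],[0.1,[-0.2,0,0.17],[0,0,0]],[0.1,[-0.35,0,0.29],[0,0,0]],[0.1,[-0.46,0,0.386],[0,0,0]],[0.1,[-0.46,0,0.386],[0,0,0]],[0.1,[-0.46,0,0.386],[0,0,0]],[0.1,[-0.46,0,0.386],[0,0,0]],[0.1,[-0.46,0,0.386],[0,0,0]],[0.1,[-0.46,0,0.386],[0,0,0]],[0.1,[-0.46,0,0.386],[0,0,0]],[0.1,[-0.46,0,0.386],[0,0,0]],[0.1,[-0.46,0,0.386],[0,0,0]],[0.1,[-0.46,0,0.386],[0,0,0]],[0.1,[-0.46,0,0.386],[0,0,0]],[0.1,[-0.46,0,0.386],[0,0,0]]]'
python3 -c "
from h import *
to([.5133,-.0615,.0755])"
```

```text
t: 11.97
tcp_pos: [0.517, 0.0515, 0.0763]
tcp_rot: [179.8, 39.9, 88.9]
ft_force: [0.9, 5.0, 3.4]
grip_width: 0.019
grip_force: 51.2
at [0.517  0.0515 0.0763] [179.83  39.92  88.9 ] t 11.9667 F [0.9 5.  3.4]
-> [0.5133, -0.0615, 0.0755] tool cm [-8.62 -0.17  7.31] n 3.0
axes [[0.015, 0.767, -0.642], [1.0, -0.017, 0.002], [-0.009, -0.642, -0.767]]
```

```bash
python3 -m pendant '[[0.1,[-0.35,-0.01,0.29],[0,0,0]],[0.1,[-0.46,-0.01,0.386],[0,0,0]],[0.1,[-0.46,-0.01,0.386],[0,0,0]],[0.1,[-0.46,-0.01,0.386],[0,0,0]],[0.1,[-0.46,-0.01,0.386],[0,0,0]],[0.1,[-0.46,-0.01,0.386],[0,0,0]],[0.1,[-0.46,-0.01,0.386],[0,0,0]],[0.1,[-0.46,-0.01,0.386],[0,0,0]],[0.1,[-0.46,-0.01,0.386],[0,0,0]],[0.1,[-0.46,-0.01,0.386],[0,0,0]],[0.1,[-0.46,-0.01,0.386],[0,0,0]],[0.1,[-0.46,-0.01,0.386],[0,0,0]],[0.1,[-0.46,-0.01,0.386],[0,0,0]],[0.1,[-0.46,-0.01,0.386],[0,0,0]],[0.1,[-0.46,-0.01,0.386],[0,0,0]],[0.1,[-0.3,0,0.25],[0,0,0]]]'
python3 -c "
from h import *
to([.5133,-.0615,.0755])"
```

```text
t: 13.3
tcp_pos: [0.5135, -0.0416, 0.0763]
tcp_rot: [179.9, 40.0, 88.9]
ft_force: [0.1, 6.0, 4.8]
grip_width: 0.0188
grip_force: 51.5
at [ 0.5135 -0.0416  0.0763] [179.86  39.97  88.89] t 13.3 F [0.1 6.  4.8]
-> [0.5133, -0.0615, 0.0755] tool cm [-1.48  0.01  1.34] n 1.0
axes [[0.015, 0.766, -0.642], [1.0, -0.018, 0.002], [-0.01, -0.642, -0.766]]
```

Free sliding at about 6 N. Now the last 20 mm, slowly.

```bash
python3 -m pendant '[[0.1,[-0.23,0,0.193],[0,0,0]],[0.1,[-0.23,0,0.193],[0,0,0]],[0.1,[-0.23,0,0.193],[0,0,0]],[0.1,[-0.23,0,0.193],[0,0,0]],[0.1,[-0.23,0,0.193],[0,0,0]],[0.1,[-0.15,0,0.13],[0,0,0]]]'
python3 -m pendant '[[0.1,[-0.15,0,0.13],[0,0,0]],[0.1,[-0.15,0,0.13],[0,0,0]],[0.1,[0,0,0],[0,0,0]]]'
python3 -c "
from h import *
to([.5133,-.0615,.0755])"
```

```text
t: 13.8
tcp_pos: [0.5133, -0.0584, 0.0763]
tcp_rot: [179.9, 40.0, 88.9]
ft_force: [-0.3, 7.3, 5.5]
grip_width: 0.0187
grip_force: 51.6
t: 14.05
tcp_pos: [0.5132, -0.0614, 0.0763]
tcp_rot: [179.9, 39.9, 88.9]
ft_force: [-1.5, 12.4, 8.5]
grip_width: 0.0188
grip_force: 52.4
at [ 0.5132 -0.0614  0.0763] [179.88  39.85  88.93] t 14.05 F [-1.5 12.4  8.5]
-> [0.5133, -0.0615, 0.0755] tool cm [0.05 0.01 0.07] n 1.0
axes [[0.014, 0.768, -0.641], [1.0, -0.017, 0.002], [-0.01, -0.641, -0.768]]
```

```bash
python3 -m pendant '[[0.1,[-0.12,0,0.1],[0,0,0]],[0.1,[-0.12,0,0.1],[0,0,0]],[0.1,[0,0,0],[0,0,0]]]'
python3 - <<'E'
from h import *
s=snap('scene'); save(s,'s5.png'); a=s['color'][130:250,190:370,::-1]
w=snap('wrist')['color'][:,:,::-1]
cv2.imwrite('pics/v5.png',cv2.vconcat([cv2.resize(a,(450,300),interpolation=cv2.INTER_CUBIC),cv2.resize(w,(450,281))]))
E
```

```text
t: 14.3
tcp_pos: [0.5133, -0.0619, 0.0766]
tcp_rot: [179.9, 39.5, 89.1]
ft_force: [-8.6, 31.7, 20.5]
grip_width: 0.0189
grip_force: 55.4
```

View pics/v5.png

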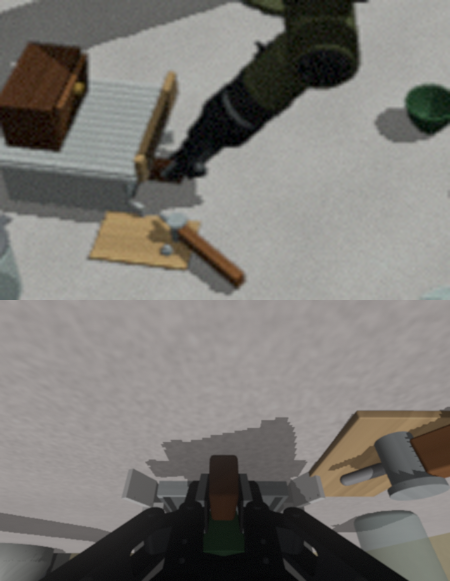

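The scene view shows the tray under the shelf with only the handle end out. The force climbs steeply at the predicted home position, so the nose is on the stop. I ease off, open and back out along the tool.

```bash
python3 -m pendant '[[0.1,[0.12,0,-0.1],[0,0,0]],[0.25,[0.08,0,-0.07],[0,0,0]],[0.35,[0,0,0],[0,0,0]],[0.45,[0,0,0],[0,0,0]],[0.5,[0,0,0],[0,0,0]],[0.5,[0,0,0],[0,0,0]]]'
python3 -m pendant '[[0.5,[0,0,-1],[0,0,0]],[0.5,[0,0,-2],[0,0,0]],[0.5,[0,0,-3],[0,0,0]],[0.5,[0,0,-4],[0,0,0]],[0.5,[0,0,-4],[0,0,0]],[0.5,[0,0,0],[0,0,0]],[0.5,[0,0,0],[0,0,0]]]'
python3 - <<'E'
from h import *
np.set_printoptions(precision=4,suppress=True)
to()
s=snap('wrist'); save(s,'w6.png')
for l,z in [('tray_handle',.02),('keeper_pivot',.023),('keeper_tip',.023),('batten',.085)]:
    print(l,[(round(d['p'],2),np.round(d['position']),atz(s,d['position'],z)[:2]) for d in robot.spot_point('wrist',l)[:3]])
P=cloud(s,np.ones((400,640),bool))
m=(P[:,2]>.03)&(P[:,2]<.042)&(abs(P[:,0]-.515)<.03)&(P[:,1]>-.125)&(P[:,1]<-.05); q=P[m]; print('handle top',len(q),np.percentile(q,[1,50,99],axis=0))
m=(P[:,2]>.08)&(P[:,2]<.12)&(abs(P[:,0]-.515)<.03)&(P[:,1]>-.14)&(P[:,1]<-.09); q=P[m]; print('batten face',len(q),np.percentile(q,[1,50,99],axis=0))
m=(P[:,2]>.028)&(P[:,2]<.037)&(P[:,0]>.615)&(P[:,0]<.75)&(P[:,1]>-.08)&(P[:,1]<.08); q=P[m]; print('keeper',len(q),cv2.minAreaRect((q[:,:2]*1000).astype(np.float32)))
E
```

```text
t: 14.9
tcp_pos: [0.5117, -0.0638, 0.0751]
tcp_rot: [-179.9, 40.0, 88.9]
ft_force: [-0.2, -0.3, -0.3]
grip_width: 0.0429
grip_force: 0.0
t: 15.48
tcp_pos: [0.5152, 0.0279, 0.1839]
tcp_rot: [179.8, 39.9, 88.9]
ft_force: [0.2, 1.5, -0.9]
grip_width: 0.0432
grip_force: 0.0
at [0.5152 0.0279 0.1839] [179.79  39.92  88.89] t 15.4833 F [ 0.2  1.5 -0.9]
axes [[0.015, 0.767, -0.642], [1.0, -0.017, 0.003], [-0.009, -0.642, -0.767]]
tray_handle [(0.57, array([319., 179.]), array([ 0.5138, -0.0938])), (0.23, array([318., 226.]), array([ 0.5116, -0.1845]))]
keeper_pivot []
keeper_tip [(0.88, array([637.,  55.]), array([0.6957, 0.025 ]))]
batten [(0.66, array([316., 179.]), array([ 0.5131, -0.0052])), (0.56, array([314., 258.]), array([ 0.5089, -0.1194]))]
handle top 556 [[ 0.5014 -0.1248  0.0303]
 [ 0.5112 -0.1019  0.0358]
 [ 0.5209 -0.0898  0.0369]]
batten face 3098 [[ 0.4857 -0.1138  0.0853]
 [ 0.5149 -0.1121  0.1034]
 [ 0.5444 -0.1104  0.1196]]
keeper 4462 ((657.22900390625, -21.257518768310547), (119.06427001953125, 19.206523895263672), 52.15044021606445)
```

View pics/w6.png

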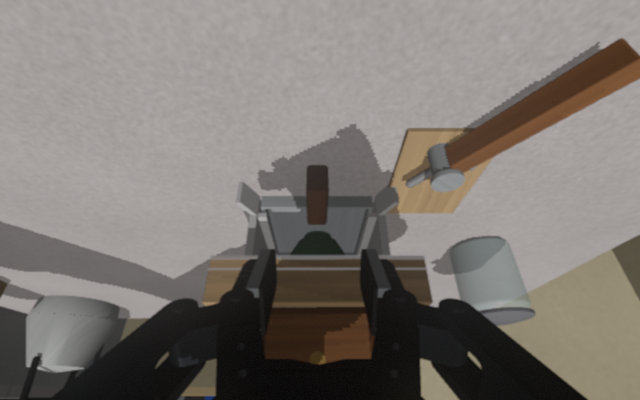

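The wrist view shows the handle end at (317,168), just proud of the batten. Depth puts it at y = -0.090 with the batten face at -0.111, so 21 mm stick out and the tray is home. The keeper runs from the cap at (447,180) to its tip at (620,50), so q ≈ 0.93. Next I set the tool upright, close the fingers, and go to the bar's far side.

```bash
python3 -m pendant '[[0.3,[0,0,0],[0,0.1163,0]],[0.1,[0,0,0],[0,0.1163,0]],[0,[0,0,0],[0,0.1163,0]],[0,[0,0,0],[0,0.1163,0]],[0,[0,0,0],[0,0.1163,0]],[0,[0,0,0],[0,0.1163,0]],[0,[-1,3.8,0],[0,0,0]],[0,[-1,3.8,0],[0,0,0]],[0,[-1,3.8,0],[0,0,0]],[0,[-1,3.8,0],[0,0,0]],[0,[-0.8,3.8,0],[0,0,0]],[0,[0,0,0],[0,0,0]],[0,[0,0,0],[0,0,0]]]' 40
python3 -c "
from h import *
to([.705,-.02,.089])"
```

```text
t: 16.82
tcp_pos: [0.7033, -0.0265, 0.1795]
tcp_rot: [-179.8, 0.0, 88.8]
ft_force: [-0.3, 0.6, -0.5]
grip_width: -0.0003
grip_force: 0.0
at [ 0.7033 -0.0265  0.1795] [-1.798e+02  1.000e-02  8.880e+01] t 16.8167 F [-0.3  0.6 -0.5]
-> [0.705, -0.02, 0.089] tool cm [0.66 0.19 9.05] n 3.0
axes [[0.021, 1.0, -0.0], [1.0, -0.021, -0.003], [-0.003, -0.0, -1.0]]
```

```bash
python3 -m pendant '[[0,[0,0,3],[0,0,0]],[0,[0,0,3.1],[0,0,0]],[0,[0,0,2.9],[0,0,0]],[0,[0,0,0],[0,0,0]],[0,[0,0,0],[0,0,0]]]'
python3 - <<'E'
from h import *
np.set_printoptions(precision=2,suppress=True)
to()
st=robot.read_state(); p=np.array(st['tcp_pos'])[:2]; Pv=np.array([.618,-.072])
d=p-Pv; r=np.hypot(*d); a=np.degrees(np.arctan2(d[1],d[0])); print(r,a)
y=np.radians(st['tcp_rot'][2]); A=np.array([[np.cos(y),np.sin(y)],[np.sin(y),-np.cos(y)]])
w=np.radians(np.arange(a,166,6)); W=Pv+r*np.c_[np.cos(w),np.sin(w)]
for k,v in zip(np.degrees(w[1:]),np.diff(W,axis=0)@A.T*100): print(round(k),v)
E
```

```text
t: 17.23
tcp_pos: [0.6996, -0.025, 0.0906]
tcp_rot: [-179.6, 0.0, 88.9]
ft_force: [-0.6, 0.2, 1.4]
grip_width: 0.0003
grip_force: 0.0
at [ 0.7  -0.03  0.09] [-179.64    0.     88.91] t 17.2333 F [-0.6  0.2  1.4]
axes [[0.019, 1.0, -0.0], [1.0, -0.019, -0.006], [-0.006, 0.0, -1.0]]
0.09419551671668365 29.93024494725558
36 [ 0.82 -0.55]
42 [ 0.76 -0.63]
48 [ 0.68 -0.71]
54 [ 0.61 -0.78]
60 [ 0.52 -0.84]
66 [ 0.43 -0.89]
72 [ 0.34 -0.93]
78 [ 0.24 -0.96]
84 [ 0.14 -0.98]
90 [ 0.03 -0.99]
96 [-0.07 -0.98]
102 [-0.17 -0.97]
108 [-0.27 -0.95]
114 [-0.37 -0.91]
120 [-0.46 -0.87]
126 [-0.55 -0.82]
132 [-0.63 -0.76]
138 [-0.71 -0.68]
144 [-0.78 -0.61]
150 [-0.84 -0.52]
156 [-0.89 -0.43]
162 [-0.93 -0.34]
```

```bash
python3 -m pendant '[[0,[0.82,-0.55,0],[0,0,0]],[0,[0.76,-0.63,0],[0,0,0]],[0,[0.68,-0.71,0],[0,0,0]],[0,[0.61,-0.78,0],[0,0,0]],[0,[0.52,-0.84,0],[0,0,0]],[0,[0.43,-0.89,0],[0,0,0]],[0,[0.34,-0.93,0],[0,0,0]],[0,[0.24,-0.96,0],[0,0,0]],[0,[0.14,-0.98,0],[0,0,0]],[0,[0.03,-0.99,0],[0,0,0]],[0,[-0.07,-0.98,0],[0,0,0]],[0,[-0.17,-0.97,0],[0,0,0]],[0,[-0.27,-0.95,0],[0,0,0]],[0,[-0.37,-0.91,0],[0,0,0]],[0,[-0.46,-0.87,0],[0,0,0]],[0,[-0.55,-0.82,0],[0,0,0]],[0,[0,0,0],[0,0,0]],[0,[0,0,0],[0,0,0]]]'
python3 - <<'E'
from h import *
to()
for n in ['wrist','top','scene']:
    s=snap(n)
    for l,z in [('keeper_pivot',.023),('keeper_tip',.023),('bowl',.004)]: print(n,l,[(round(d['p'],2),np.round(atz(s,d['position'],z)[:2],4)) for d in robot.spot_point(n,l)[:3]])
    save(s,n+'7.png')
E
```

```text
t: 18.73
tcp_pos: [0.5651, 0.004, 0.0925]
tcp_rot: [-179.9, -0.0, 88.9]
ft_force: [-1.0, -0.1, 0.1]
grip_width: -0.0005
grip_force: 0.0
at [0.5651 0.004  0.0925] [-1.7995e+02 -1.0000e-02  8.8880e+01] t 18.7333 F [-1.  -0.1  0.1]
axes [[0.02, 1.0, 0.0], [1.0, -0.02, -0.001], [-0.001, 0.0, -1.0]]
wrist keeper_pivot []
wrist keeper_tip [(0.91, array([0.5223, 0.0068]))]
wrist bowl []
top keeper_pivot []
top keeper_tip [(0.32, array([ 0.7388, -0.2859]))]
top bowl [(0.8, array([0.4891, 0.3583])), (0.63, array([0.354 , 0.2371]))]
scene keeper_pivot [(0.91, array([ 0.6192, -0.0675]))]
scene keeper_tip [(0.47, array([0.5227, 0.0141]))]
scene bowl [(0.76, array([0.3512, 0.2481])), (0.63, array([0.4777, 0.3629]))]
```

The keeper follows: its tip is at (0.522, 0.010), so q ≈ 2.45. Next, on over the sprung ball to the end stop.

```bash
python3 -m pendant '[[0,[-0.63,-0.76,0.15],[0,0,0]],[0,[-0.71,-0.68,0.15],[0,0,0]],[0,[-0.78,-0.61,0],[0,0,0]],[0,[-0.84,-0.52,0],[0,0,0]],[0,[-0.89,-0.43,0],[0,0,0]],[0,[-0.7,-0.25,0],[0,0,0]],[0,[0,0,0],[0,0,0]]]'
python3 -m pendant '[[0,[-0.4,-0.1,0],[0,0,0]],[0,[0,0,0],[0,0,0]]]'
python3 -m pendant '[[0,[-0.3,0,0],[0,0,0]],[0,[0,0,0],[0,0,0]]]'
```

```text
t: 19.92
tcp_pos: [0.5311, -0.0422, 0.0894]
tcp_rot: [-179.9, 0.0, 88.8]
ft_force: [-0.7, 0.6, -0.3]
grip_width: -0.0002
grip_force: 0.0
t: 20.08
tcp_pos: [0.531, -0.0451, 0.0894]
tcp_rot: [-179.9, 0.0, 88.9]
ft_force: [0.4, -0.1, -0.6]
grip_width: -0.0002
grip_force: 0.0
t: 20.25
tcp_pos: [0.5312, -0.0476, 0.0894]
tcp_rot: [-180.0, 0.0, 88.9]
ft_force: [-0.2, 0.1, 0.3]
grip_width: -0.0002
grip_force: 0.0
```

```bash
python3 -m pendant '[[0,[-0.3,0,0],[0,0,0]],[0,[0,0,0],[0,0,0]]]'
python3 -m pendant '[[0,[-0.3,0,0],[0,0,0]],[0,[0,0,0],[0,0,0]]]'
python3 -c "
from h import *
s=snap('wrist'); save(s,'w8.png')
print([(d['p'],atz(s,d['position'],.023)) for d in robot.spot_point('wrist','keeper_tip')[:2]])"
```

```text
t: 20.42
tcp_pos: [0.5312, -0.0506, 0.0894]
tcp_rot: [-180.0, 0.0, 88.9]
ft_force: [-0.2, 1.0, -0.4]
grip_width: -0.0001
grip_force: 0.0
t: 20.58
tcp_pos: [0.5311, -0.0522, 0.0894]
tcp_rot: [-180.0, -0.2, 89.0]
ft_force: [0.2, 6.9, 0.4]
grip_width: -0.0
grip_force: 3.0
[(0.61, array([ 0.49293993, -0.07241633,  0.023     ]))]
```

View pics/w8.png

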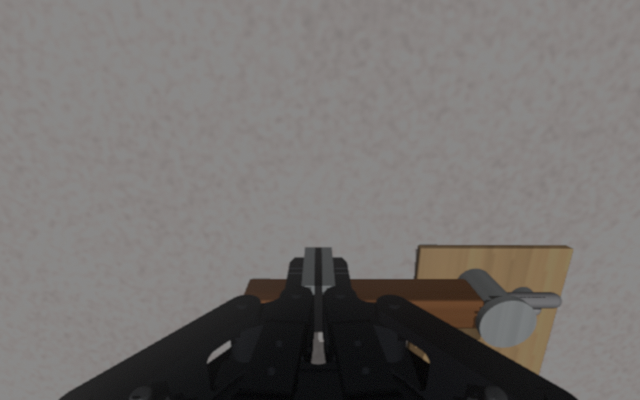

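The wrist view shows the bar lying straight across at (250..480,295), touched by the closed tips at (318,265), with its tip at (0.493, -0.072). I push a little harder to seat it, then retreat.

```bash
python3 -m pendant '[[0,[-0.25,0,0],[0,0,0]],[0,[0,0,0],[0,0,0]]]'
python3 -m pendant '[[0,[0.5,0,0],[0,0,0]],[0,[1.5,0,0],[0,0,0]],[0,[3,0,-1],[0,0,0]],[0,[3,0,-3],[0,0,0]],[0,[3,0,-3],[0,0,0]],[0,[2,0,-3.5],[0,0,0]],[0,[2,0,-3.5],[0,0,0]],[0,[2,0,-3.5],[0,0,0]],[0,[2,0,-3.5],[0,0,0]],[0,[0,0,0],[0,-0.12,0]],[0,[0,0,0],[0,-0.12,0]],[0,[0,0,0],[0,-0.12,0]],[0,[0,0,0],[0,-0.12,0]],[0,[0,0,0],[0,-0.12,0]],[0,[0,0,0],[0,-0.12,0]],[0,[0,0,0],[0,0,0]],[0,[0,0,0],[0,0,0]]]'
python3 - <<'E'
from h import *
np.set_printoptions(precision=4,suppress=True)
s=snap('wrist'); save(s,'w9.png')
for l,z in [('keeper_tip',.023),('keeper_pivot',.023),('tray_handle',.02),('bowl',.004)]: print(l,[(round(d['p'],2),np.round(d['position']),atz(s,d['position'],z)[:2]) for d in robot.spot_point('wrist',l)[:2]])
P=cloud(s,np.ones((400,640),bool))
m=(P[:,2]>.028)&(P[:,2]<.037)&(P[:,0]>.47)&(P[:,0]<.60)&(P[:,1]>-.084)&(P[:,1]<0); q=P[m]; print('keeper',len(q),cv2.minAreaRect((q[:,:2]*1000).astype(np.float32)))
m=(P[:,2]>.03)&(P[:,2]<.042)&(abs(P[:,0]-.512)<.015)&(P[:,1]>-.125)&(P[:,1]<-.083); q=P[m]; print('handle top',len(q),np.percentile(q,[1,50,99],axis=0))
E
```

```text
t: 20.85
tcp_pos: [0.531, -0.0528, 0.0895]
tcp_rot: [-180.0, -0.5, 89.0]
ft_force: [0.5, 12.9, 1.6]
grip_width: 0.0001
grip_force: 6.5
t: 22.27
tcp_pos: [0.5346, 0.134, 0.2966]
tcp_rot: [-179.7, 41.2, 89.2]
ft_force: [1.1, 0.1, -0.2]
grip_width: -0.0001
grip_force: 0.0
keeper_tip [(0.66, array([294., 143.]), array([ 0.4985, -0.0699]))]
keeper_pivot [(0.55, array([385., 144.]), array([ 0.6171, -0.0719]))]
tray_handle [(0.67, array([309., 154.]), array([ 0.517 , -0.0947]))]
bowl [(0.52, array([309., 199.]), array([ 0.5107, -0.2403]))]
keeper 942 ((546.08935546875, -71.03199005126953), (17.933380126953125, 107.69635772705078), 88.27783203125)
handle top 269 [[ 0.5015 -0.1243  0.0304]
 [ 0.5117 -0.1031  0.0359]
 [ 0.5213 -0.0899  0.0372]]
```

View pics/w9.png

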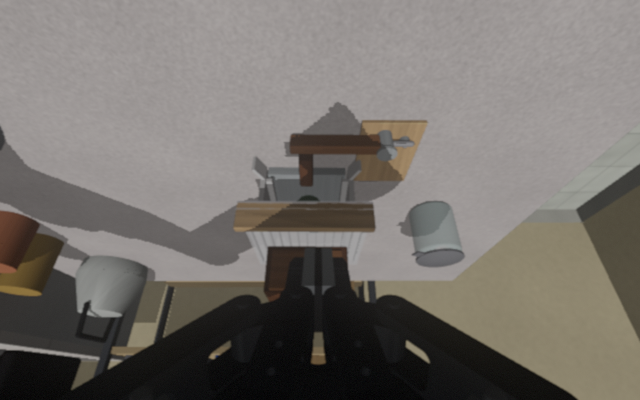

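The view shows the keeper (292..385,144) across in front of the handle end (306,160), its angle within 0.5° of the shelf's, and the tray unmoved. One quick check of the bowl and bystanders, then I hand in.

Run:
```python
from h import *
np.set_printoptions(precision=4,suppress=True)
s=snap('wrist')
for d in robot.cut_out('wrist','bowl')[:2]:
    C=cloud(s,d['region']); print(d['p'],d['box'],np.percentile(C,[3,50,97],axis=0))
s=snap('top')
for l in ['dish','jar','tongs']: print(l,[(round(d['p'],2),atz(s,d['position'],0)[:2]) for d in robot.spot_point('top',l)[:2]])
print(robot.finish_job())
```

```text
dish [(0.74, array([0.7232, 0.2946]))]
jar [(0.84, array([ 0.7379, -0.2849]))]
tongs [(0.67, array([0.5916, 0.518 ])), (0.63, array([ 0.7403, -0.2899]))]
the job is handed in; nothing more can be done
None
```

The job is handed in: the tray is fully home, with its handle end 21 mm out from under the batten. The keeper is shut against its end stop, and the dish, jar and tongs still measure within about 1.5 cm of where they were. I couldn't confirm the bowl's final stance because it is under the shelf and the last detection found nothing, but it was last seen standing on the tray at the slot's mouth and the slide-in was slow.

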